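Clip the power supply into the hoist's control box and close it up

TASK

The power supply for the hoist's control box is to go on the rail, in the free stretch between the breaker and the terminal blocks: with its orange foot towards the cable glands, first hook its lip under the edge of the rail, then rock it down until the foot clicks and it sits flat on the rail. Then swing the clear cover fully shut and fold the red clasp down flat against the box. Leave the other things on the bench where they are.

Things in the scene. Friction and masses are not known exactly. Their poses are not given: they have to be found in the camera images.
- control_box: Grey box lying open on its back, fixed. Base 210 (x) x 250 (y) x 66 mm high, 4 mm walls; origin at the centre of its underside, z up. Three black glands stick out 22 mm from its +x wall; cover hinge along the top of its +y wall. Inside: white ducts along both x walls (|x| 73 to 95 mm, top 40 mm high), a plate (top 10 mm high) and a steel rail along y through the middle.
- rail (a point): Middle of the rail's top, 35 mm above the bench; axes as the box's: y along the rail, +x towards the glands. Hat-section rail 224 mm long: two flanges 2.5 mm thick, top at this height, outer edges at x = -17.5 and +17.5 mm, overhanging the channel walls by 5 mm, 22.5 mm open below them to the plate.
- breaker: Grey two-pole breaker with a black toggle, fixed on the rail's +y part: 36 mm wide (y) x 85 mm (x), top 96 mm above the bench. Origin at the centre of its back, axes as the box's. It bounds the free stretch of rail (at least 110 mm long) on the +y side.
- terminals: Row of grey, blue and green terminal blocks, fixed on the rail's -y part: 30 mm wide (y) x 60 mm (x), top 73 mm above the bench. Origin at the centre of its back, axes as the box's. It bounds the free stretch on the -y side.
- supply: White module with a blue face, 170 to 320 g, lying on its back right of the box. 90 (x) x 52.5 mm (y, flat sides to grasp); shoulders 44 mm high at both ends, nose 58 mm high over the middle 45 mm. Origin at the centre of its back, z up. Rail recess across the back: x = -18.5 to +19 mm, 9.5 mm deep, so seated on the rail the origin is 9.5 mm below the rail's top.
- supply_lip (a point): Tip of the fixed lip: supply x = -14.5, z = 1.5 mm. The lip (46 mm wide, z = 0 to 3) stands 4 mm out of the recess wall at x = -18.5, leaving a 6.5 mm slot below the seat. It slips in +x under the rail's -x flange (away from the glands), supply tilted lip-end down 15 to 20 degrees; let go, the supply rests hooked at about 13 degrees, its foot on the other flange.
- supply_foot (a point): Tip of the sprung orange foot at rest: supply x = +14.5, z = 3 mm (fixed to the case, does not slide). Foot 20 mm wide, z = 0.5 to 5, underside sloped so that the +x flange pushes it back; its tab shows at the case's +x end, out to x = 52 mm. About 6 to 15 N down on the foot-end shoulder (supply x = 23 to 45 mm) clicks it under the flange.
- foot (a joint): Slide of the sprung foot (m): 0 = sprung out (at rest, and again once clicked), 0.005 = fully pushed back towards +x of the supply. Spring 3.2 N at 0, 1600 N/m.
- cover (a joint): Hinge of the clear, grey-rimmed cover (rad): 0 = fully shut, 1.57 = upright, 1.7 to 1.95 at the start (leaning back over the +y side). Stiff friction hinge, 0.75 N m: it stays where it is left, even ajar, so push it all the way. Cover 210 x 250 mm, 44 mm deep, 0.4 kg.
- cover_hinge (a point): Middle of the cover's hinge line (which runs along the box's x), on top of the +y wall, 66 mm above the bench. Shut, the cover runs 250 mm from here towards the box's -y, its outside face 44 mm above this line.
- cover_edge (a point): Middle of the cover's free edge (opposite the hinge), in the plane of its outside face: 250 mm along the cover from the hinge line and 44 mm out.
- clasp (a joint): Hinge of the red clasp on the cover's free side (rad): 0 = folded flat against the box wall, 1.57 = sticking straight out; 1.2 to 1.5 at the start. Friction 0.12 N m, stays where it is left.
- clasp_hinge (a point): Middle of the clasp's hinge line (along the box's x) on the cover's free side; with the cover shut 103 mm above the bench, and the clasp folds down over the box's -y wall. Red plate 60 mm wide, 48 mm long from this line, thickening like a wedge from 5 mm to 14 mm at its free end, on its outer side.
- clasp_tip (a point): Middle of the clasp's outer face near its free end: 44 mm from its hinge line, 14 mm out. Push here.
- contactor: Bystander: spare black and grey contactor, 80 x 45 x 88 mm, loose. Origin under its centre.
- tape_roll: Bystander: yellow tape roll, 96 mm across, 36 mm high. Origin under its centre.
- glue_bottle: Bystander: white glue bottle with an orange cap, 52 mm across, 150 mm tall.
- cup: Bystander: blue plastic cup, 80 mm across, 100 mm tall.
- sanding_block: Bystander: wooden sanding block, 125 x 62 x 24 mm.
- screwdriver: Bystander: screwdriver lying on the bench.
- spray_can: Bystander: spray can with a green label, 66 mm across, 170 mm tall.

How it is judged:
On the way, in this order (a step that is already met when the one before it is completed fails the run):
1. the supply's lip is hooked under the rail's edge with its foot still up (x of supply_lip in the frame of rail between -0.017 and -0.0115 m and z of supply_lip in the frame of rail between -0.013 and -0.003 m and y of supply_lip in the frame of rail between -0.06 and 0.06 m and z of supply_foot in the frame of rail above -0.0045 m and angle between the y axis of supply and the y axis of rail, either way round below 0.15 rad), for 0.1 s.
2. the supply is rocked down flat on the rail and its foot has clicked (x of supply in the frame of rail between -0.003 and 0.003 m and y of supply in the frame of rail between -0.06 and 0.06 m and z of supply in the frame of rail between -0.0115 and -0.008 m and angle between the z axis of supply and the z axis of rail, either way round below 0.05 rad and angle between the x axis of supply and the x axis of rail, either way round below 0.08 rad and x of supply_foot in the frame of rail above 0.01 m and value of joint foot below 0.0015 m), for 0.2 s.
3. the cover is fully shut (all of step 2 and value of joint cover below 0.04 rad), for 0.1 s.
4. the clasp is folded down (all of step 3 and value of joint clasp below 0.15 rad), for 0.1 s.
At the end, for the whole second after the job is handed in: Supply at rest on the rail between its neighbours: foot towards the glands, sprung out to 1.5 mm; centred across the rail to 3 mm, origin 8 to 11.5 mm below the rail's top, level to 0.05 rad, square to 0.08 rad; cover shut to 0.04 rad; clasp folded to 0.15 rad (all of step 4 and linear speed of supply below 0.02 m/s); the robot touches nothing.
It fails at once if another loose thing on the bench is moved by more than 30 mm (distance of any of contactor, tape_roll, glue_bottle, cup, sanding_block, screwdriver, spray_can from where it was at the start of the episode above 0.03 m).
It also fails if it takes over 64 s, if anything falls off the work surface, if the arm or the gripper's body presses on something with over 40 N, if the wrist force passes 120 N, or if a joint passes its speed limit or range.

ROBOT

A 7-joint arm with a two-finger parallel gripper is mounted at the origin on the work surface. World frame = base frame: x ahead of the robot, y to its left, z up, the work surface at z = 0. Lengths are in m, angles in rad, forces in N, time in s.
With the tool pointing down it reaches from about 0.425 to 0.825 m from the base axis. Payload 3.6 kg.
Tool frame: the origin (TCP) lies midway between the tips of the shut fingers; the grasp point (between the pads) lies 19 mm behind it; x points along the fingers, z is the direction in which the jaws open and shut, and the axes are right-handed (so a half turn about x gives the same grasp; the last joint's range is limited). The gripper opens to 85 mm and grips with 20 to 120 N. Pads are 22 mm wide; open, the fingers measure 114 mm over their backs; the gripper's body (76 mm by 85 mm) begins 54 mm behind the grasp point. The pads swing forward as they close: fully open they stand 13 mm farther back than shut.
Start: joints at [1.149, 0.615, -0.013, 1.423, 0.008, 1.103, -0.04], TCP at [0.251, -0.6, 0.231] pointing down, gripper open.
Joint ranges: [-3.12, 3.12], [-0.3, 2.06], [-1.34, 1.32], [0.26, 2.42], [-1.36, 4.5], [0.01, 1.98], [-2.84, 2.84]. Speed limits (rad/s): [2.79, 2.79, 3.14, 3.14, 3.14, 3.14, 3.14].

INTERFACE

Orientations are given as [roll, pitch, yaw] about the fixed x, y, z axes, in that order (R = Rz(yaw) Ry(pitch) Rx(roll)).
In Python, from plant import arm, read_camera, calibration, spotter gives the robot as it stands. The module is installed in compiled form; this text tells all that it offers.
- The arm moves only by the tool arm_command, never from a script. Its argument "commands" is one flat list of numbers, 5 for each row, row after row: the shift along the tool's x, y, z in cm, then the turn about the tool's x in rad, then the finger opening in cm, from 0 to 8.54. A call has 1 to 8 rows; each row shifts and turns the pose as measured when the row begins, along the tool's axes as they then stand; what a row does not reach is not made up. A row lasts 1/8 s, in which the tool goes at most 62.5 mm and 10.7 degrees, less where a joint would pass 70% of its speed; a pose out of reach is approached as far as the arm can. A call with a gripper value outside its range is refused whole. The fingers move at their own pace and stop on an object; "grip_force" is the grip in N (left out, the last holds). Time passes only in rows, so rows that do not move let the fingers close. It gives the time, the measured TCP pose, the force and the opening at its end, in the units of the state.
- arm.observe(): the state, without advancing time (a new reading comes with each control period).
- read_camera(name): name is "scene" or "top" or "wrist"; returns the picture (420x560x3 uint8, red, green, blue); there is no depth.
- calibration(name): a dict with "mtx" (3x3 intrinsics, pixels), "dist_coeffs" ([k1, k2, p1, p2, k3] as OpenCV has them; the pictures are not rectified), "cam_to_world" (4x4, takes a point from camera to world coordinates); the wrist camera has in their place "mount" (4x4, takes a point from camera to tool coordinates, whose origin is the TCP and whose axes are the tool frame's). Camera axes: x right, y up, looking along -z (the intrinsics and any distortion apply to the point x, -y, -z); pixel columns grow to the right and rows downward; lengths in m; the calibration is good to about 2 mm. A picture is of the moment at which its call begins: read the wrist's pose just before it. calibration takes no time and is no camera call.
- arm.hand_in(): hands the job in, once; it reports no verdict.
Trained networks look in the newest picture that a camera, given by its name, has taken for a name from the list of things; names that differ only in an ending like _2 or _b are one class to them, and where a whole thing is asked for, a point or a joint stands for the part that bears it (a point fixed in the world has none). Each returns a list of dicts, best first, with "score" (0 to 1); they miss things now and then, are a little off and sometimes report something else, mostly with a low value. They report only what shows in the picture. A call takes as long as a camera call.
- spotter.spot_in(camera, target): "bbox" ([centre column, centre row, width, height] in pixels, round what is visible of it).
- spotter.outline_of(camera, target): "pixels" (420x560 bool, what is visible of it) and "bbox" ([centre column, centre row, width, height] in pixels, round what is visible of it).
The state is a dict: "time_s": time; "joints": joint angles; "dq": joint speeds; "tau": joint torques, N m; "tool_pos": TCP position; "tcp_rot": TCP orientation; "contact_force": force on the tool from outside, world axes, zero at the start; "moment": the same for the moment, N m; "width": finger opening in m.
Only numpy, scipy, OpenCV 4.12 (cv2) and the standard library are available. Lean on these libraries where they do the work, as an engineer would, in place of code of your own. Each camera call takes 0.05 s, during which the arm holds its last target. There are 200 camera calls.

## Working session

There is one attempt and no reset: what is moved stays moved. The work goes in short steps, Python scripts to look and compute and a tool call to move; the robot and the scene stay as the last step left them, time stands still between calls to the robot, and variables do not carry over. Pictures are saved under pics/ and viewed, about 8 in all and at most 12, crops included, and the job is handed in when it is done.

Besides the shell and the picture viewer there is one more tool, called after "Request:" as a command line: name --argument value ..., lists and objects as JSON in quotes. arm_command: Moves the arm, as the interface text tells. Its arguments: {"type":"object","properties":{"commands":{"type":"array","items":{"type":"number"}},"grip_force":{"type":"number"}},"required":["commands"]}

```bash
mkdir -p pics; cat > h.py <<'E'
import numpy as np, cv2
from plant import arm, read_camera, calibration, spotter
from scipy.spatial.transform import Rotation as R
def pose():
    s=arm.observe(); T=np.eye(4); T[:3,:3]=R.from_euler('xyz',s['tcp_rot']).as_matrix(); T[:3,3]=s['tool_pos']; return T
def c2w(name,T=None):
    c=calibration(name); return np.array(c['cam_to_world']) if 'cam_to_world' in c else (pose() if T is None else T)@np.array(c['mount'])
def ray(name,px,T=None):
    c=calibration(name); M=c2w(name,T)
    p=cv2.undistortPoints(np.array([[px]],float),np.array(c['mtx']),np.array(c['dist_coeffs']))[0,0]
    d=M[:3,:3]@np.array([p[0],-p[1],-1]); return M[:3,3],d/np.linalg.norm(d)
def atz(name,px,z,T=None):
    o,d=ray(name,px,T); return o+d*(z-o[2])/d[2]
def tri(rays):
    A=sum(np.eye(3)-np.outer(d,d) for o,d in rays); b=sum((np.eye(3)-np.outer(d,d))@o for o,d in rays); return np.linalg.solve(A,b)
def proj(name,P,T=None):
    c=calibration(name); M=np.linalg.inv(c2w(name,T)); P=np.atleast_2d(P); q=P@M[:3,:3].T+M[:3,3]; q=q*[1,-1,-1]
    return cv2.projectPoints(q,np.zeros(3),np.zeros(3),np.array(c['mtx']),np.array(c['dist_coeffs']))[0][:,0]
def save(name,f):
    im=read_camera(name); cv2.imwrite('pics/'+f,im[:,:,::-1]); return im
E
python3 - <<'E'
from h import *
np.set_printoptions(precision=4,suppress=True)
a=save('scene','s1.png'); b=save('top','t1.png')
s=arm.observe(); print(s)
for n in ['scene','top']:
    print(n,c2w(n)[:3])
    for t in ['control_box','breaker','terminals','supply','supply_foot','clasp','cover','contactor','tape_roll','glue_bottle','cup','sanding_block','screwdriver','spray_can']:
        r=spotter.spot_in(n,t)
        print(t,[(np.round(x['bbox'],1).tolist(),round(x['score'],2)) for x in r[:2]])
cv2.imwrite('pics/a.png',cv2.resize(np.vstack([a,b])[:,:,::-1],None,fx=1,fy=1))
E
```

```text
{'time_s': 0.1, 'joints': array([ 1.1485,  0.6158, -0.0126,  1.4248,  0.0081,  1.1034, -0.0404]), 'dq': array([ 0.001 , -0.0041, -0.0006, -0.0046,  0.0015,  0.0007,  0.0001]), 'tau': array([  0.0015, -47.0381,   0.2602, -17.1571,   0.0101,   0.0058,
         0.    ]), 'tool_pos': array([ 0.2503, -0.5991,  0.2302]), 'tcp_rot': array([-3.1236,  1.5684,  1.9846]), 'contact_force': array([-0.6975, -1.1409,  0.1568]), 'moment': array([ 0.0066,  0.0061, -0.0247]), 'width': 0.08537580275662031}
scene [[ 0.6902 -0.6131  0.3842  0.9683]
 [ 0.7236  0.587  -0.3631 -0.4669]
 [-0.0029  0.5286  0.8489  0.9118]]
control_box [([335.8, 113.6, 139.9, 199.1], 0.6)]
breaker [([332.9, 141.4, 30.9, 29.5], 0.9), ([336.2, 116.2, 144.4, 192.3], 0.32)]
terminals [([304.8, 176.6, 23.1, 27.2], 0.94)]
supply [([193.2, 233.7, 31.5, 40.6], 0.73), ([342.1, 272.9, 32.0, 45.5], 0.34)]
supply_foot [([191.5, 230.8, 24.2, 37.6], 0.74)]
clasp [([372.9, 29.2, 26.4, 26.8], 0.95)]
cover [([360.4, 80.1, 94.9, 121.2], 0.96)]
contactor [([280.9, 256.2, 37.0, 37.4], 0.94), ([417.5, 184.4, 45.8, 58.0], 0.33)]
tape_roll [([195.1,
[... 615 characters left out ...]

terminals [([231.1, 242.0, 20.7, 28.0], 0.8)]
supply [([363.5, 274.0, 33.3, 41.3], 0.91)]
supply_foot [([361.8, 273.7, 29.2, 41.2], 0.64)]
clasp [([32.9, 280.1, 32.7, 36.8], 0.89), ([365.0, 273.8, 30.7, 41.7], 0.62)]
cover [([88.5, 274.6, 138.3, 127.1], 0.68)]
contactor [([320.0, 190.2, 33.0, 39.3], 0.97), ([363.5, 271.5, 31.3, 41.4], 0.71)]
tape_roll [([407.5, 207.4, 40.8, 39.4], 0.88)]
glue_bottle [([374.1, 163.0, 27.8, 31.4], 0.97), ([362.9, 273.9, 34.4, 40.7], 0.36)]
cup [([290.4, 132.1, 35.0, 37.0], 0.85)]
sanding_block [([223.9, 143.7, 35.4, 55.0], 0.9)]
screwdriver [([420.8, 299.9, 63.8, 56.4], 0.85)]
spray_can [([154.6, 135.8, 49.9, 45.6], 0.65), ([86.0, 276.6, 133.4, 121.2], 0.63)]
```

View pics/s1.png

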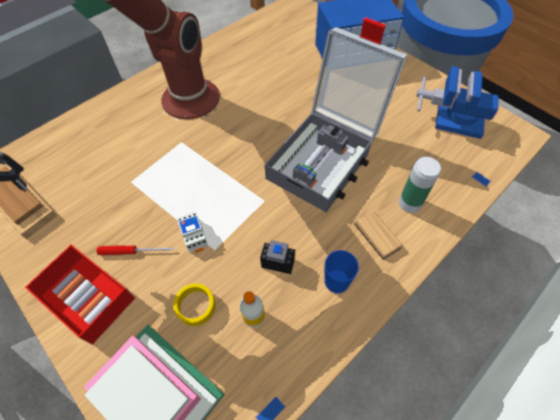

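View pics/t1.png

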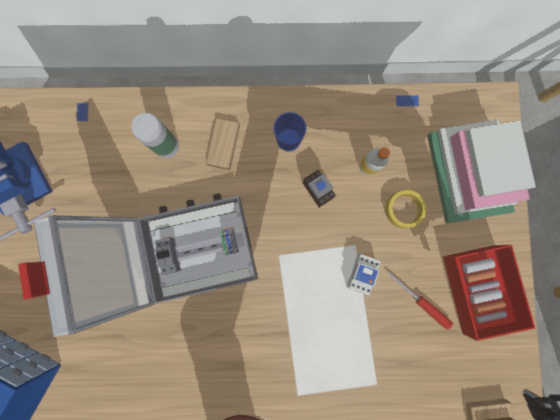

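The scene view shows the open box (cover back, red clasp at 372,30) with the supply lying on a paper sheet at about (192,232). In the top view the supply is at (365,274) and the box at (200,255), with its glands up (+x world). Next I locate them roughly and move the wrist camera over the supply.

```bash
cat >> h.py <<'E'
np.set_printoptions(precision=4,suppress=True)
def go(pos,ang=None):
    "tool-frame shift (cm) and turn to bring TCP to pos, tool z axis at world angle ang (mod pi)"
    T=pose(); d=T[:3,:3].T@(np.array(pos)-T[:3,3])*100; zt=T[:3,2]; cur=np.arctan2(zt[1],zt[0]); t=0
    if ang is not None:
        t=-((ang-cur+np.pi/2)%np.pi-np.pi/2)   # tool x points down: turn about x is reverse about world z
    print('TCP',T[:3,3],'zang',cur,'q7',arm.observe()['joints'][6],'-> shift cm',d,'turn',t)
E
python3 - <<'E'
from h import *
T=pose(); print(T); print(calibration('wrist')['mount'], calibration('wrist')['mtx'])
print('supply',tri([ray('scene',(193,233)),ray('top',(364,274))]))
for p in [(365,274)]: print(atz('top',p,.05))
for n,p in dict(brk=(168,256),term=(231,242)).items(): print(n,atz('top',p,.08))
for p in [(142,221),(239,200),(254,277),(155,300)]: print('rim',atz('top',p,.066))
for p in [(40,219),(63,333)]: print('cov',atz('top',p,.30))
go([.47,-.30,.25])
E
```

```text
[[ 0.      0.9227  0.3856  0.2506]
 [ 0.0001  0.3856 -0.9227 -0.5997]
 [-1.      0.     -0.0001  0.2313]
 [ 0.      0.      0.      1.    ]]
[[-0.0009  0.2737 -0.9618 -0.1427]
 [-0.0008  0.9618  0.2737  0.0688]
 [ 1.      0.001  -0.0007 -0.0008]
 [ 0.      0.      0.      1.    ]] [[308.725    0.     275.5514]
 [  0.     308.725  211.8189]
 [  0.       0.       1.    ]]
supply [ 0.4428 -0.3138  0.0141]
[ 0.4435 -0.3104  0.05  ]
brk [0.4944 0.1637 0.08  ]
term [0.5255 0.0139 0.08  ]
rim [0.5799 0.2319 0.066 ]
rim [ 0.6282 -0.0044  0.066 ]
rim [ 0.441  -0.0396  0.066 ]
rim [0.3904 0.197  0.066 ]
cov [0.5683 0.3334 0.3   ]
cov [0.3661 0.2838 0.3   ]
TCP [ 0.2506 -0.5997  0.2313] zang -1.1749556802363685 q7 -0.04040118272190337 -> shift cm [ -1.8678  31.7979 -19.1939] turn 0
```

Request:
arm_command --commands '[0.8, 3.6, -2.4, 0, 8.5, 0.8, 3.6, -2.4, 0, 8.5, 0.8, 3.6, -2.4, 0, 8.5, 0.8, 3.6, -2.4, 0, 8.5, 0.8, 3.6, -2.4, 0, 8.5, 0.8, 3.6, -2.4, 0, 8.5, 0.8, 3.6, -2.4, 0, 8.5, 0, 0, 0, 0, 8.5]'

```text
time_s: 2.5
tool_pos: [0.4244, -0.342, 0.1736]
tcp_rot: [0.25, 1.566, -0.927]
contact_force: [-0.2, 0.6, -0.6]
width: 0.0847
```

```bash
python3 - <<'E'
from h import *
T=pose(); im=save('wrist','w1.png'); print(T)
for t in ['supply','supply_foot']:
    print(t,[(x['bbox'],x['score']) for x in spotter.spot_in('wrist',t)[:2]])
go([.443,-.312,.15])
E
```

```text
[[ 0.0029  0.9233  0.384   0.4244]
 [-0.0039  0.384  -0.9233 -0.342 ]
 [-1.      0.0012  0.0047  0.1736]
 [ 0.      0.      0.      1.    ]]
supply [([251.7, 167.7, 107.7, 108.7], 0.9)]
supply_foot [([253.4, 170.1, 106.0, 109.9], 0.98)]
TCP [ 0.421  -0.3478  0.1743] zang -1.186256781938134 q7 -0.557203957579195 -> shift cm [ 2.4044  3.3897 -2.515 ] turn 0
```

View pics/w1.png

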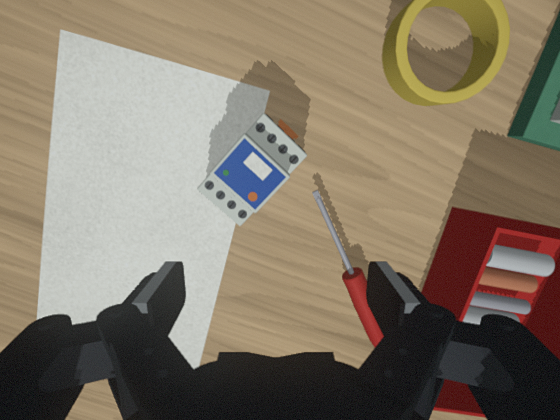

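The wrist view shows the supply at (252,168), with the orange tab at its upper right (288,130). That puts the foot towards world +x, about -10° yaw. The screwdriver is clear to the right. I compute the pose from its corners.

```bash
python3 - <<'E'
from h import *
im=cv2.imread('pics/w1.png'); cv2.imwrite('pics/w1c.png',cv2.resize(im[95:240,180:325],None,fx=4,fy=4,interpolation=cv2.INTER_CUBIC))
for i in range(4): print(arm.observe()['tool_pos'], arm.observe()['time_s'])
T=np.array([[ 0.0029,0.9233,0.384,0.4244],[-0.0039,0.384,-0.9233,-0.342],[-1,0.0012,0.0047,0.1736],[0,0,0,1]])
P=[atz('wrist',p,.044,T) for p in [(262,113),(306,155),(240,224),(198,188)]]
P=np.array(P);print(P,P.mean(0),[np.linalg.norm(P[i]-P[i-1]) for i in range(4)])
E
```

```text
[ 0.421  -0.3478  0.1743] 2.65
[ 0.421  -0.3478  0.1743] 2.65
[ 0.421  -0.3478  0.1743] 2.65
[ 0.421  -0.3478  0.1743] 2.65
[[ 0.4921 -0.3016  0.044 ]
 [ 0.4743 -0.3501  0.044 ]
 [ 0.3931 -0.3193  0.044 ]
 [ 0.4105 -0.2724  0.044 ]] [ 0.4425 -0.3109  0.044 ] [np.float64(0.0866221353532909), np.float64(0.0516572000933334), np.float64(0.08681032923502036), np.float64(0.049979079350210405)]
```

View pics/w1c.png

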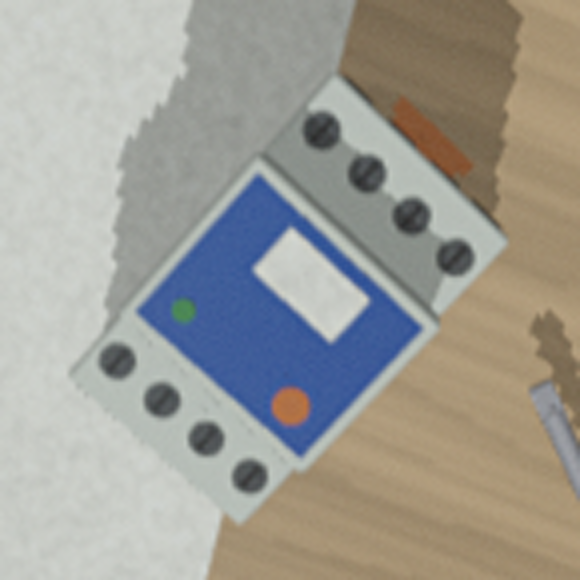

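Request:
arm_command --commands '[0.5, 1.7, -1.3, 0, 8.5, 0.5, 1.7, -1.3, 0, 8.5, 0, 0, 0, 0.18, 8.5, 0, 0, 0, 0.18, 8.5, 0, 0, 0, 0.18, 8.5, 0, 0, 0, 0.18, 8.5, 0, 0, 0, 0, 8.5]'

```text
time_s: 3.52
tool_pos: [0.4363, -0.3251, 0.1661]
tcp_rot: [0.497, 1.552, -1.452]
contact_force: [-0.6, 0.3, 0.0]
width: 0.085
```

```bash
python3 - <<'E'
from h import *
T=pose(); im=save('wrist','w2.png'); print(T)
r=spotter.outline_of('wrist','supply')
print(r[0]['bbox'],r[0]['score'])
go([.4425,-.311,.15],np.radians(69.8))
q=[(0.4425+a*np.cos(-.3526)-b*np.sin(-.3526),-.311+a*np.sin(-.3526)+b*np.cos(-.3526),.044) for a,b in [(.045,.026),(.045,-.026),(-.045,-.026),(-.045,.026)]]
pp=proj('wrist',q,T);print(pp)
im=cv2.imread('pics/w2.png')
for p in pp: cv2.circle(im,tuple(int(round(v)) for v in p),2,(255,0,255),1)
x,y=np.array(r[0]['bbox'][:2]).astype(int); x0,y0=max(x-90,0),max(y-90,0)
print(x0,y0);cv2.imwrite('pics/w2c.png',cv2.resize(im[y0:y0+190,x0:x0+190],None,fx=3,fy=3,interpolation=cv2.INTER_CUBIC))
E
```

```text
[[ 0.0022  0.9293 -0.3694  0.4363]
 [-0.0186 -0.3693 -0.9291 -0.3251]
 [-0.9998  0.0089  0.0164  0.1661]
 [ 0.      0.      0.      1.    ]]
[255.2, 198.6, 66.5, 113.6] 0.61
TCP [ 0.4364 -0.3247  0.166 ] zang -1.9476782399899226 q7 -1.2255365504463818 -> shift cm [ 1.5793  0.049  -1.5286] turn -0.02432540429217145
[[222.9858 154.5012]
 [284.3577 152.7302]
 [286.2134 251.452 ]
 [229.9515 253.2115]]
165 108
```

View pics/w2c.png

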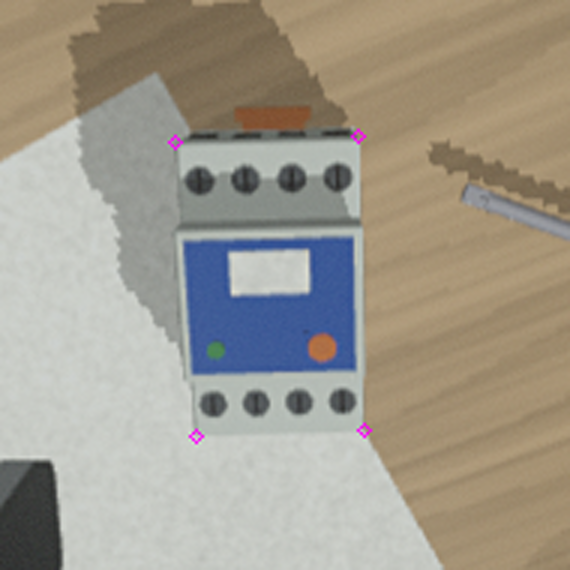

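The projected model corners fall on the supply's corners within 1–2 px, so the pose is confirmed. I descend in two stages.

Request:
arm_command --commands '[1.0, 0, -0.8, -0.02, 8.5, 1.5, 0, -0.8, 0, 8.5, 2, 0, -0.2, 0, 8.5, 2, 0, 0, 0, 8.5, 0, 0, 0, 0, 8.5]'

```text
time_s: 4.25
tool_pos: [0.4432, -0.3067, 0.097]
tcp_rot: [0.519, 1.556, -1.398]
contact_force: [0.3, -0.5, -0.3]
width: 0.0849
```

```bash
python3 - <<'E'
from h import *
print(pose()[:3,0]);go([.4425,-.311,.014],np.radians(69.8))
E
```

```text
[ 0.0026 -0.015  -0.9999]
TCP [ 0.4432 -0.3067  0.097 ] zang -1.9169820983839354 q7 -1.2110206446443457 -> shift cm [8.3041 0.0132 0.3216] turn 0.006370737313815766
```

Request:
arm_command --commands '[2, 0, 0.2, 0, 8.5, 2.2, 0, 0.1, 0, 8.5, 2.2, 0, 0.1, 0, 8.5, 1.4, 0, 0, 0, 8.5, 0, 0, 0, 0, 8.5]'

```text
time_s: 4.88
tool_pos: [0.4454, -0.3124, 0.0197]
tcp_rot: [0.84, 1.551, -1.072]
contact_force: [-0.1, -0.2, -0.5]
width: 0.0849
```

```bash
python3 - <<'E'
from h import *
print(pose()[:3,0]);go([.4425,-.311,.014],np.radians(69.8))
E
```

```text
[ 0.0093 -0.0171 -0.9998]
TCP [ 0.4454 -0.3124  0.0197] zang -1.9115124330375226 q7 -1.1764834360847114 -> shift cm [ 0.5601 -0.3291 -0.0378] turn 0.011840402660228122
```

Request:
arm_command --commands '[0.4, -0.3, 0, 0, 8.5, 0, 0, 0, 0, 4, 0, 0, 0, 0, 4, 0, 0, 0, 0, 4, 0, 0, 0, 0, 4]' --grip_force 30

```text
time_s: 5.5
tool_pos: [0.4436, -0.3117, 0.0176]
tcp_rot: [0.927, 1.548, -0.983]
contact_force: [-0.6, 0.0, -1.6]
width: 0.0522
```

```bash
python3 - <<'E'
from h import *
print(pose()); print(arm.observe()['width'])
E
```

```text
[[ 0.0124  0.9426 -0.3336  0.4436]
 [-0.0187 -0.3333 -0.9426 -0.3117]
 [-0.9997  0.0179  0.0135  0.0176]
 [ 0.      0.      0.      1.    ]]
0.05222560813956461
```

Gripped at 52.2 mm, which matches the width. I lift, turn to the box's heading and look at the box.

Request:
arm_command --commands '[-3, 0, 0, 0, 4, -6, 0, 0, 0, 4, -6, 0, 0, -0.18, 4, -6, 0, 0, -0.18, 4, -1, 0, 0, -0.18, 4, 0, 0.7, -4, 0, 4, 0, 0.7, -6, 0, 4, 0, 0.7, -6, 0, 4]'

```text
time_s: 6.5
tool_pos: [0.4252, -0.1479, 0.2393]
tcp_rot: [0.203, 1.548, -1.161]
contact_force: [0.6, 1.2, -3.2]
width: 0.0521
```

Request:
arm_command --commands '[0, 0.7, -6, 0, 4, 0, 0.7, -6, 0, 4, 0, 0.7, -4, 0, 4, 0, 0, 0, 0, 4, 0, 0, 0, 0, 4]'

```text
time_s: 7.12
tool_pos: [0.4089, 0.0222, 0.2349]
tcp_rot: [0.123, 1.55, -1.233]
contact_force: [-0.7, -0.9, -1.5]
width: 0.0525
```

```bash
python3 - <<'E'
from h import *
T=pose(); im=save('wrist','w3.png'); print(T,arm.observe()['width'],arm.observe()['joints'])
E
```

```text
[[ 0.0069  0.9769  0.2136  0.4089]
 [-0.0196  0.2137 -0.9767  0.0222]
 [-0.9998  0.0025  0.0206  0.2349]
 [ 0.      0.      0.      1.    ]] 0.05244670890131596 [-0.0668  0.2411 -0.0693  2.063   0.0491  0.8345 -1.5229]
```

View pics/w3.png

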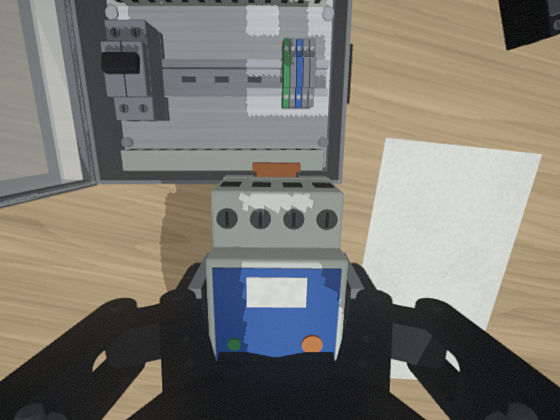

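The wrist view shows the box ahead, squared to the tool. The breaker is at (132,70), the terminals at (298,72), and the rail runs between them at rows 60–97. The supply is held level with its orange tab towards the glands. I zoom in on the rail for accurate pixels.

```bash
python3 - <<'E'
from h import *
im=cv2.imread('pics/w3.png'); c=cv2.resize(im[0:195,80:360],None,fx=2.8,fy=2.8,interpolation=cv2.INTER_CUBIC)
cv2.imwrite('pics/w3c.png',c)
E
```

```text
(no output)
```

View pics/w3c.png

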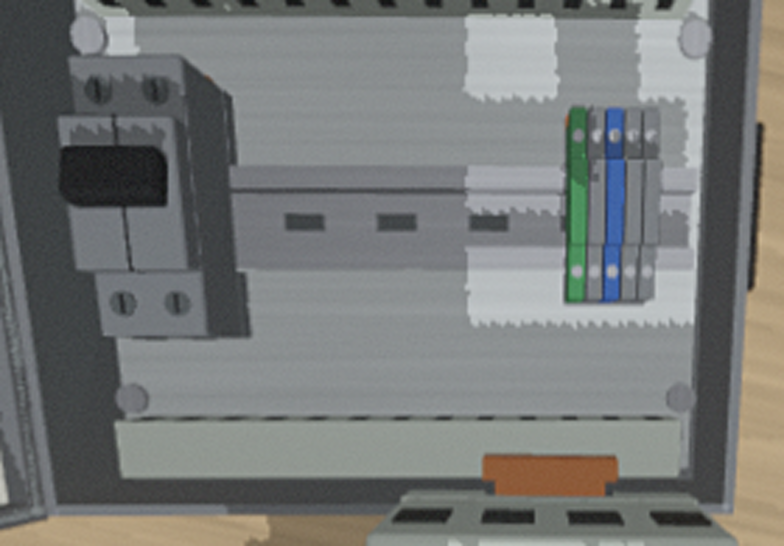

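```bash
python3 - <<'E'
from h import *
T=np.array([[0.0069,0.9769,0.2136,0.4089],[-0.0196,0.2137,-0.9767,0.0222],[-0.9998,0.0025,0.0206,0.2349],[0,0,0,1]])
f=lambda c,r,z: atz('wrist',(80+c/2.8,r/2.8),z,T)
A,B=f(232,166,.035),f(690,169,.035); C,D=f(245,270,.035),f(690,266,.035)
print(A,B,C,D)
y=(A-B)[:2]; y2=(C-D)[:2]; print('ang',np.degrees(np.arctan2(y[1],y[0])),np.degrees(np.arctan2(y2[1],y2[0])))
a=np.arctan2(*(y/np.linalg.norm(y)+y2/np.linalg.norm(y2))[::-1]); Y=np.array([np.cos(a),np.sin(a)]); X=np.array([Y[1],-Y[0]])
print('a',np.degrees(a),'X',X,'x edges',A[:2]@X,B[:2]@X,C[:2]@X,D[:2]@X)
print('term +y side top',f(568,107,.073)[:2]@Y,f(566,300,.073)[:2]@Y,f(566,300,.073)[:2]@X,f(568,107,.073)[:2]@X)
print('brk -y side base',f(248,337,.030)[:2]@Y, 'top',f(185,270,.096)[:2]@Y, f(205,335,.066)[:2]@Y)
print('duct -x edges',f(400,417,.04)[:2]@X,f(400,478,.04)[:2]@X)
print('rim -x outer',f(200,512,.066)[:2]@X,f(350,513,.066)[:2]@X)
print('screws',f(90,34,.012),f(694,37,.012),f(133,398,.012),f(680,398,.012))
print('scene rail tri', [ (n,) for n in []])
E
```

```text
[0.5151 0.1583 0.035 ] [ 0.5499 -0.0041  0.035 ] [0.4807 0.1492 0.035 ] [ 0.5175 -0.0125  0.035 ]
ang 102.08325869806883 102.8175817906978
a 102.45042024438332 X [0.9765 0.2156] x edges 0.5371438268093031 0.5360800737120478 0.5016091505866447 0.5026721717027174
term +y side top -0.0762551686644073 -0.07577521661806462 0.4885514412468178 0.5470660418710324
brk -y side base 0.04469233166560241 top 0.04164592286479081 0.048253608706349704
duct -x edges 0.44782114428155234 0.424410163744889
rim -x outer 0.4162653982928103 0.4154735414001045
screws [0.5519 0.2234 0.012 ] [0.5995 0.0031 0.012 ] [0.422  0.1953 0.012 ] [ 0.4695 -0.0252  0.012 ]
scene rail tri []
```

Request:
arm_command --commands '[0, 3, -1.3, 0, 4, 0, 5, -1.3, 0, 4, 1, 5, -1.3, 0, 4, 3, 4, -1.0, 0, 4, 3, 0.5, 0, 0, 4, 2.5, 0, 0, 0, 4, 0, 0, 0, 0, 4]'

```text
time_s: 8.05
tool_pos: [0.5778, 0.0913, 0.1342]
tcp_rot: [0.026, 1.544, -1.355]
contact_force: [-0.1, 0.3, -2.7]
width: 0.0522
```

```bash
cat >> h.py <<'E'
YAW=np.radians(12.45); BX=np.array([np.cos(YAW),np.sin(YAW)]); BY=np.array([-np.sin(YAW),np.cos(YAW)])
RAIL=BX*.5194+BY*-.0135  # box centre xy
def box(u,v,z): return np.r_[RAIL+BX*u+BY*v,z]
def st():
    s=arm.observe(); p=s['tool_pos']; q=p[:2]-RAIL; print('t',s['time_s'],'box xyz mm',q@BX*1e3,q@BY*1e3,p[2]*1e3,'F',s['contact_force'],'w',s['width'],'toolx',pose()[:3,0])
E
python3 - <<'E'
from h import *
st(); go(box(.062,-.002,.09),YAW+np.pi/2)
E
```

```text
t 8.05 box xyz mm 64.52167971469798 -21.943962185931696 134.17539867385702 F [-0.1128  0.2903 -2.6604] w 0.05222255102691704 toolx [ 0.0058 -0.0263 -0.9996]
TCP [0.5778 0.0913 0.1342] zang -1.3809845788003026 q7 -1.6602097282392934 -> shift cm [ 4.3622 -0.3099 -2.105 ] turn -0.027481743878699838
```

Request:
arm_command --commands '[1, 0, -1.4, -0.03, 4, 2, -0.2, -0.8, 0, 4, 1, 0, 0, 0, 4, 0, 0, 0, 0, 4]' --grip_force 25

```text
time_s: 8.55
tool_pos: [0.574, 0.1123, 0.0955]
tcp_rot: [0.249, 1.543, -1.1]
contact_force: [0.6, 0.5, -3.1]
width: 0.052
```

```bash
python3 - <<'E'
from h import *
st(); go(box(.062,-.002,.073),YAW+np.pi/2)
E
```

```text
t 8.55 box xyz mm 65.32690667195362 -0.6332891940490387 95.45486607758127 F [ 0.6479  0.4767 -3.0516] w 0.05203661326917363 toolx [ 0.0124 -0.0244 -0.9996]
TCP [0.574  0.1123 0.0955] zang -1.3499620741517748 q7 -1.6798642279437142 -> shift cm [ 2.246  -0.3483  0.076 ] turn 0.0035407607698276777
```

Request:
arm_command --commands '[1, -0.35, 0, 0, 4, 0.5, 0, 0, 0, 4, 0.5, 0, 0, 0, 4]' --grip_force 20

```text
time_s: 8.93
tool_pos: [0.5687, 0.11, 0.0789]
tcp_rot: [0.124, 1.543, -1.226]
contact_force: [-8.4, -1.1, 13.9]
width: 0.0525
```

```bash
python3 - <<'E'
from h import *
st()
E
```

```text
t 8.925 box xyz mm 59.65683955370417 -1.7285099340694763 78.91259541638505 F [-8.4113 -1.1186 13.8965] w 0.052524409092821286 toolx [ 0.0093 -0.0258 -0.9996]
```

Request:
arm_command --commands '[0.4, 0, 0, 0, 4, 0.4, 0, 0, 0, 4, 0.3, 0, 0, 0, 4]'

```text
time_s: 9.3
tool_pos: [0.5654, 0.1092, 0.0732]
tcp_rot: [-0.032, 1.544, -1.382]
contact_force: [-4.8, -0.5, 8.8]
width: 0.0525
```

```bash
python3 - <<'E'
from h import *
st()
E
```

```text
t 9.3 box xyz mm 56.268359856162434 -1.8143246333351022 73.15341729144411 F [-4.811  -0.5379  8.7986] w 0.052548994816459596 toolx [ 0.0051 -0.0266 -0.9996]
```

Request:
arm_command --commands '[0.5, 0.1, 0, 0, 4, 0.3, 0.1, 0, 0, 4]'

```text
time_s: 9.55
tool_pos: [0.5634, 0.1085, 0.0681]
tcp_rot: [-0.288, 1.542, -1.636]
contact_force: [-5.5, -0.1, 8.0]
width: 0.0524
```

```bash
python3 - <<'E'
from h import *
st()
E
```

```text
t 9.55 box xyz mm 54.110505232621904 -1.9943169149644904 68.10817932586274 F [-5.5169 -0.1357  7.9545] w 0.05242084602200787 toolx [-0.0019 -0.0285 -0.9996]
```

Request:
arm_command --commands '[-2, -0.5, 0, 0, 4, -1, -2, 0, 0, 4, 0, -2, 0, 0, 4, 0, 0, 0, 0, 4]' --grip_force 30

```text
time_s: 10.05
tool_pos: [0.5194, 0.0985, 0.1001]
tcp_rot: [-0.179, 1.543, -1.529]
contact_force: [0.4, 0.4, -1.6]
width: 0.0522
```

```bash
python3 - <<'E'
from h import *
T=pose(); st(); im=save('wrist','w4.png'); s=save('scene','s4.png')
im=im[:,:,::-1].copy()
# model corners with tilt, pivot in tool frame: (-.0224,0,0); supply axes: x->tool y, y-> -tool z, z-> -tool x
def model(th,hp=.040,xp=.0013):
    pts=np.array([(a*.045,b*.02625,.044) for a in(1,-1) for b in(1,-1)]+[(a*.0225,b*.02625,.058) for a in(1,-1) for b in(1,-1)])
    r=pts-[xp,0,hp]; x=r[:,0]*np.cos(th)-r[:,2]*np.sin(th); z=r[:,0]*np.sin(th)+r[:,2]*np.cos(th)
    tool=np.c_[-z-(hp-.0176),x,-r[:,1]]; return tool@T[:3,:3].T+T[:3,3]
for th,c in [(15,(0,255,0)),(18,(0,0,255)),(21,(255,0,255))]:
    pp=proj('wrist',model(np.radians(th)),T); print(th,np.round(pp,0).tolist())
    for p in pp: cv2.circle(im,tuple(int(round(v)) for v in p),2,c,-1)
cv2.imwrite('pics/w4c.png',cv2.resize(im[110:400,130:430],None,fx=2,fy=2))
E
```

```text
t 10.05 box xyz mm 9.012195612266604 -2.2531431464638283 100.05967309644709 F [ 0.4264  0.4199 -1.5788] w 0.0522368157784557 toolx [ 0.0012 -0.0282 -0.9996]
15 [[203.0, 205.0], [352.0, 205.0], [225.0, 361.0], [329.0, 360.0], [203.0, 281.0], [352.0, 281.0], [216.0, 359.0], [339.0, 359.0]]
18 [[202.0, 209.0], [353.0, 209.0], [225.0, 356.0], [328.0, 356.0], [202.0, 285.0], [352.0, 285.0], [216.0, 357.0], [338.0, 357.0]]
21 [[200.0, 214.0], [354.0, 213.0], [226.0, 352.0], [328.0, 352.0], [202.0, 289.0], [353.0, 289.0], [217.0, 356.0], [337.0, 356.0]]
```

View pics/w4c.png

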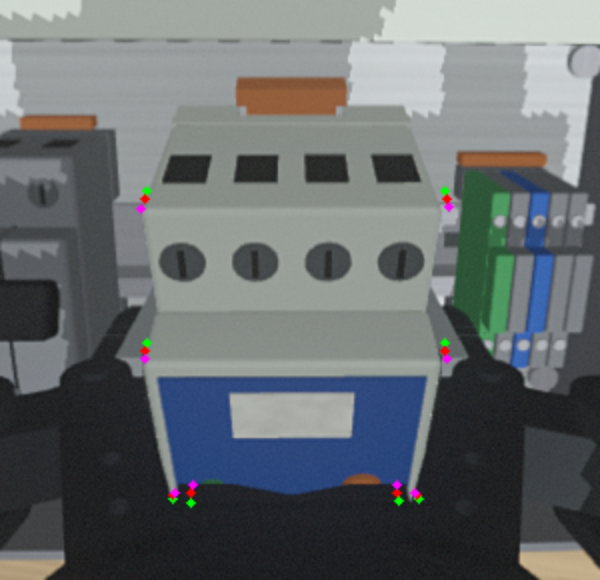

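The crop shows the tilted supply held between the breaker (left) and the terminals (right). The foot-end shoulder corners are at about (205,213) and (350,213), near the 21° marks. I fit tilt and slip from the corners.

```bash
python3 - <<'E'
from h import *
from scipy.optimize import least_squares
T=pose(); s=arm.observe(); print(s['tool_pos'])
obs={(.045,.02625,.044):(205,213),(.045,-.02625,.044):(350,213),(.0225,.02625,.058):(203.5,290.5),(.0225,-.02625,.058):(350.5,290.5),(.045,.02625,0):(216.5,164),(.045,-.02625,0):(335,164)}
K=np.array(list(obs)); U=np.array(list(obs.values()))
def place(q,K):
    th,x0,z0,y0=q; x=K[:,0]*np.cos(th)-K[:,2]*np.sin(th)+x0; z=K[:,0]*np.sin(th)+K[:,2]*np.cos(th)+z0
    return np.c_[-z,x,-(K[:,1]+y0)]@T[:3,:3].T+T[:3,3]
f=lambda q:(proj('wrist',place(q,K),T)-U).ravel()
for n in (6,4):
    g=lambda q:f(q)[:2*n]
    r=least_squares(g,[.35,0,-.02,0],x_scale=[.1,.01,.01,.01]); print(np.degrees(r.x[0]),r.x[1:]*1e3,'res',r.fun)
th=r.x[0]
for th in np.radians([17,19,21]):
    print(np.degrees(th),'expected origin in tool xz',(-.0013*np.cos(th)+.040*np.sin(th))*1e3,(-.0013*np.sin(th)-.040*np.cos(th)+.0224)*1e3)
E
```

```text
[0.5216 0.0992 0.1002]
16.571713435830617 [  7.5796 -16.3664   0.1434] res [-2.6831  1.4088  1.567   1.2566 -0.8522 -1.014   0.8774 -1.1984  4.3841
 -0.2577 -2.9208 -0.3554]
11.100863805796932 [  1.7718 -15.6008   0.0407] res [-0.7556  1.4042  0.1374  1.2554 -0.5797 -1.2123  1.1863 -1.398 ]
17.0 expected origin in tool xz 10.451672006157525 -16.232273454660977
19.0 expected origin in tool xz 11.793552030007156 -15.843981624766977
21.0 expected origin in tool xz 13.121063427365648 -15.409095394296964
```

```bash
python3 - <<'E'
from h import *
a=cv2.imread('pics/w3.png')[150:300,190:365]; b=cv2.imread('pics/w4.png')[150:300,190:365]; s=cv2.imread('pics/s4.png')
p=proj('scene',[pose()[:3,3]])[0]; print(p); x,y=int(p[0]),int(p[1])
c=s[y-30:y+30,x-35:x+35]
f=lambda i,k:cv2.resize(i,None,fx=k,fy=k,interpolation=cv2.INTER_CUBIC)
top=np.hstack([f(a,2.28),f(b,2.28)]); w=top.shape[1]
C=f(c,3.7); C=np.hstack([C,np.zeros((C.shape[0],w-C.shape[1],3),np.uint8)]); print(x-35,y-30,top.shape,C.shape)
cv2.imwrite('pics/m.png',np.vstack([top,C]))
E
```

```text
[322.5606 146.0273]
287 116 (342, 798, 3) (222, 798, 3)
```

View pics/m.png

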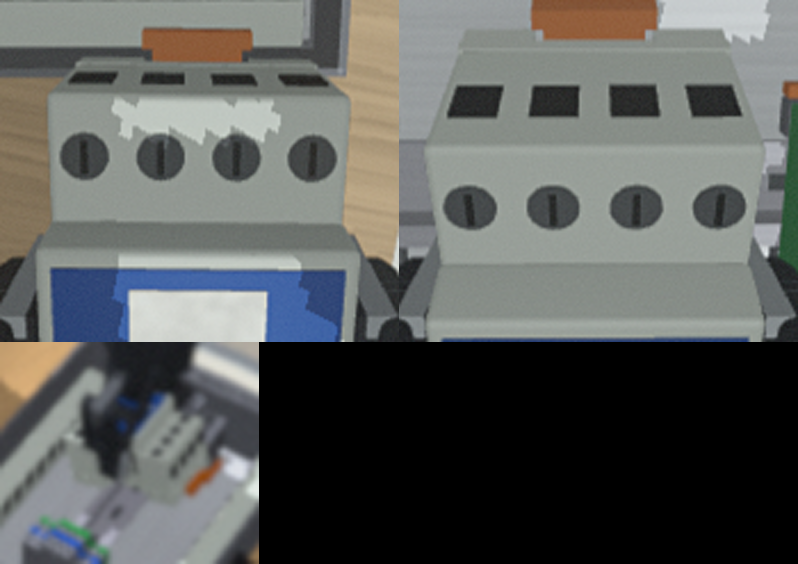

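```bash
cat > fit.py <<'E'
from h import *
from scipy.optimize import least_squares
W=.02625
K=np.array([(.045,W,.044),(.045,-W,.044),(.0225,W,.044),(.0225,-W,.044),(.0225,W,.058),(.0225,-W,.058),(.045,W,0),(.045,-W,0)])
a=np.array([(48,97),(350,97),(54,222),(344,222),(37,252),(359,252),(78,62),(322,63)])
b=np.array([(29,147),(364,147),(35,263),(357,263),(29,312),(364,312),(63,30),(328,30)])
px=lambda c:np.c_[190+c[:,0]/2.28-.3,150+c[:,1]/2.28-.3]
def place(th,x0,z0,y0,T):
    x=K[:,0]*np.cos(th)-K[:,2]*np.sin(th)+x0; z=K[:,0]*np.sin(th)+K[:,2]*np.cos(th)+z0
    return np.c_[-z,x,-(K[:,1]+y0)]@T[:3,:3].T+T[:3,3]
I=np.eye(4)
r3=lambda q,c:(proj('wrist',place(*q,I),I)-px(c)).ravel()
for n,c in(('w3',a),('w4',b)):
    for m in (8,6):
        r=least_squares(lambda q:r3(q,c)[:2*m],[.1,0,-.02,0],x_scale=[.1,.01,.01,.01]); print(n,m,np.degrees(r.x[0]),r.x[1:]*1e3,np.round(r.fun,1))
# joint fit with common camera offset (3) + th, slip
def J(q):
    ox,oy,oz,th,sl,xs=q; x0=-.0013*np.cos(th)+.040*np.sin(th); z0=-.0013*np.sin(th)-.040*np.cos(th)+.0224
    return np.r_[r3([0,-.0013+ox,-.0176+oz,oy],a),r3([th,x0+ox+xs,z0+oz+sl,oy],b), np.array([xs/.001,sl/.001])]
r=least_squares(J,[0,0,0,.3,0,0],x_scale=[.01,.01,.01,.1,.01,.01]); print('joint',np.degrees(r.x[3]),r.x*1e3,np.round(r.fun,1))
E
python3 fit.py
```

```text
w3 8 -1.3346247726087785 [ -3.183 -18.515   0.054] [-0.7  0.5  0.8  0.4 -0.4 -0.4  0.4 -0.5 -0.4  0.2  1.6  0.1  3.1 -0.
 -4.9 -0.6]
w3 6 -1.7222533452107773 [ -3.8033 -19.2097   0.1338] [-0.4  0.8 -0.   0.7 -0.2 -0.4 -0.3 -0.6 -0.1 -0.2  0.9 -0.3]
w4 8 16.333574462817253 [  7.7608 -15.7394   0.5642] [-1.7 -0.5  1.4 -0.6  3.2 -2.6 -3.  -2.7 -1.4  2.7  1.3  2.5  2.5  0.5
 -2.2  0.4]
w4 6 9.332621184473416 [  0.7888 -14.4204   0.5495] [ 0.3 -1.3 -0.5 -1.5  3.5 -0.1 -3.2 -0.3 -1.6  1.6  1.6  1.5]
joint 16.736042954733644 [ -0.9905   0.3276  -1.6553 292.0991   1.6804  -1.3108] [-1.6  1.   0.2  0.9 -1.  -0.3 -0.4 -0.4 -0.9  1.1  0.7  1.   2.4 -1.6
 -5.2 -2.2 -0.8 -0.2  1.9 -0.4  4.1 -2.8 -2.7 -2.9 -0.4  2.6  1.6  2.4
  3.   0.2 -1.7  0.1 -1.3  1.7]
```

The tilt comes out at about 17° (joint fit 16.7°), in the 15–20° window. I move to the -x side of the rail's flange and go down.

Request:
arm_command --commands '[0, -1.6, 0, 0, 4, 1, -1.3, 0, 0, 4, 1.5, 0, 0, 0, 4, 1, 0, 0, 0, 4, 0, 0, 0, 0, 4]'

```text
time_s: 10.78
tool_pos: [0.4999, 0.0933, 0.0641]
tcp_rot: [0.255, 1.543, -1.096]
contact_force: [0.3, 0.5, -2.4]
width: 0.052
```

```bash
python3 - <<'E'
from h import *
st(); go(box(-.0165,-.002,.0481),YAW+np.pi/2)
E
```

```text
t 10.775 box xyz mm -11.099342730837852 -3.1607423431885993 64.13499851224228 F [ 0.2958  0.456  -2.3773] w 0.05198918105521865 toolx [ 0.0128 -0.0248 -0.9996]
TCP [0.4999 0.0933 0.0641] zang -1.3506703667798532 q7 -1.7031206888683983 -> shift cm [ 1.5959 -0.551  -0.1609] turn 0.0028324681417490893
```

Request:
arm_command --commands '[0.3, -0.6, -0.1, 0, 4, 0.3, -0.2, 0, 0, 4, 0.5, 0, 0, 0, 4, 0, 0, 0, 0, 4]'

```text
time_s: 11.28
tool_pos: [0.4928, 0.0926, 0.0531]
tcp_rot: [0.34, 1.542, -1.011]
contact_force: [-0.8, 0.2, -2.5]
width: 0.0523
```

```bash
python3 - <<'E'
from h import *
st(); go(box(-.0165,-.002,.0481),YAW+np.pi/2)
E
```

```text
t 11.275 box xyz mm -18.203695576529366 -2.337184113749677 53.130771770380946 F [-0.7872  0.1552 -2.5227] w 0.05229322668316469 toolx [ 0.0152 -0.0242 -0.9996]
TCP [0.4928 0.0926 0.0531] zang -1.3506828390210575 q7 -1.7097332021833205 -> shift cm [ 0.5036  0.1657 -0.0468] turn 0.002819995900544825
```

Request:
arm_command --commands '[0.4, 0, 0, 0, 4, 0.2, 0, 0, 0, 4, 0, 0, 0, 0, 4]'

```text
time_s: 11.65
tool_pos: [0.4933, 0.0925, 0.0469]
tcp_rot: [0.367, 1.542, -0.984]
contact_force: [-0.3, -0.6, -1.6]
width: 0.0523
```

```bash
python3 - <<'E'
from h import *
st(); go(box(-.0165,-.002,.0481),YAW+np.pi/2)
E
```

```text
t 11.65 box xyz mm -17.713662298350528 -2.5179124727971876 46.89572634242291 F [-0.2737 -0.6358 -1.5969] w 0.05231159068550367 toolx [ 0.016  -0.024  -0.9996]
TCP [0.4933 0.0925 0.0469] zang -1.350677250851901 q7 -1.7111952157502182 -> shift cm [-0.1205  0.1228 -0.0482] turn 0.00282558406970157
```

Request:
arm_command --commands '[-0.1, 0.4, 0, 0, 4, 0, 0.3, 0, 0, 4]'

```text
time_s: 11.9
tool_pos: [0.4998, 0.094, 0.048]
tcp_rot: [0.309, 1.542, -1.042]
contact_force: [-2.4, -0.3, -2.2]
width: 0.0517
```

Request:
arm_command --commands '[0, 0.1, 0, 0, 4, 0, 0.0, 0, 0, 4]'

```text
time_s: 12.15
tool_pos: [0.4998, 0.094, 0.0478]
tcp_rot: [0.219, 1.543, -1.132]
contact_force: [-1.0, -0.1, -1.5]
width: 0.052
```

```bash
python3 - <<'E'
from h import *
st()
E
```

```text
t 12.15 box xyz mm -11.083046800578417 -2.496535628741373 47.769250900488295 F [-0.9654 -0.0838 -1.4985] w 0.05197863163041502 toolx [ 0.0118 -0.0251 -0.9996]
```

Request:
arm_command --commands '[0, 0.25, 0, 0, 4, 0, 0.1, 0, 0, 4]'

```text
time_s: 12.4
tool_pos: [0.5033, 0.0947, 0.0476]
tcp_rot: [0.217, 1.543, -1.134]
contact_force: [-1.4, 0.2, -4.4]
width: 0.0523
```

```bash
python3 - <<'E'
from h import *
st()
E
```

```text
t 12.4 box xyz mm -7.4988865835644445 -2.5327434270644797 47.556642179391375 F [-1.4121  0.2096 -4.4037] w 0.05231733584454242 toolx [ 0.0117 -0.0251 -0.9996]
```

Request:
arm_command --commands '[-0.2, 0.1, 0, 0, 4, 0, 0, 0, 0, 4]'

```text
time_s: 12.65
tool_pos: [0.5034, 0.0947, 0.0477]
tcp_rot: [0.118, 1.544, -1.233]
contact_force: [0.8, -0.3, -4.0]
width: 0.0519
```

```bash
python3 - <<'E'
from h import *
st()
E
```

```text
t 12.65 box xyz mm -7.464297287238982 -2.5309932062824005 47.74382792213598 F [ 0.8483 -0.2859 -4.012 ] w 0.05192135615519246 toolx [ 0.009  -0.0255 -0.9996]
```

The upward test is resisted, so the lip appears to be under the flange. I release, retreat upward and look.

Request:
arm_command --commands '[0, 0, 0, 0, 5.5, 0, 0, 0, 0, 6.2, 0, 0, 0, 0, 6.2, -2, 0, 0, 0, 6.2, -5, 0, 0, 0, 6.2, -5, -1, 0, 0, 6.2, -1, -4, 0, 0, 6.2, 0, 0, 0, 0, 6.2]'

```text
time_s: 13.65
tool_pos: [0.4569, 0.0883, 0.1865]
tcp_rot: [0.617, 1.538, -0.733]
contact_force: [0.5, -0.1, 0.2]
width: 0.0621
```

```bash
python3 - <<'E'
from h import *
T=pose(); st(); im=save('wrist','w5.png')[:,:,::-1].copy()
W=.02625
K=np.array([(.045,W,.044),(.045,-W,.044),(-.045,W,.044),(-.045,-W,.044),(.0225,W,.058),(.0225,-W,.058),(-.0225,W,.058),(-.0225,-W,.058)])
th=np.radians(13); c,s=np.cos(th),np.sin(th)
# flange corner contact: place lip tip at rail x=-14.3, lip top under flange z=-2.5
ox=0; oz=-(.0025)-(-.0145*s+.003*c)
for th,ox,oz,col in [(np.radians(13),0,oz,(0,0,255)),(0,0,-.0095,(0,255,0))]:
    c,s=np.cos(th),np.sin(th)
    P=np.array([box(k[0]*c-k[2]*s+ox,k[1]-.0025,k[0]*s+k[2]*c+oz+.035) for k in K]); pp=proj('wrist',P,T); print(np.round(pp).tolist())
    for p in pp: cv2.circle(im,tuple(int(round(v)) for v in p),2,col,-1)
m=pp.mean(0).astype(int); x0,y0=max(m[0]-140,0),max(m[1]-110,0); print(x0,y0)
cv2.imwrite('pics/w5c.png',cv2.resize(im[y0:y0+220,x0:x0+280],None,fx=2.7,fy=2.7,interpolation=cv2.INTER_CUBIC))
E
```

```text
t 13.65 box xyz mm -54.23330272366877 1.1959204847085787 186.49463850058913 F [ 0.4988 -0.1329  0.2332] w 0.062103620615251 toolx [ 0.0245 -0.022  -0.9995]
[[243.0, 100.0], [313.0, 100.0], [247.0, 207.0], [306.0, 207.0], [243.0, 134.0], [313.0, 135.0], [245.0, 190.0], [310.0, 190.0]]
[[244.0, 87.0], [310.0, 87.0], [246.0, 198.0], [307.0, 198.0], [243.0, 116.0], [312.0, 116.0], [245.0, 175.0], [310.0, 174.0]]
137 33
```

View pics/w5c.png

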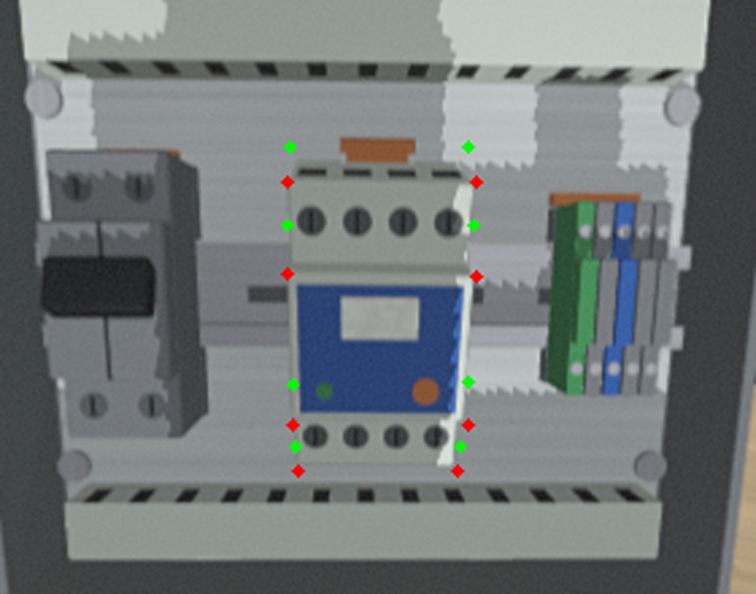

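The image shows the supply tilted and matching the 13° hooked model (red dots). Its shoulder edge is at crop row 183, it sits between its neighbours, and the orange tab faces the glands. Next I press on the foot-end shoulder with the fingers shut.

Request:
arm_command --commands '[0, 3, 0.2, 0, 0, 0, 3.5, 0.1, 0, 0, 0.5, 2.5, 0, 0, 0, 3, 0, 0, 0, 0, 2, 0, 0, 0, 0, 0, 0, 0, 0, 0]'

```text
time_s: 14.45
tool_pos: [0.5587, 0.1066, 0.1315]
tcp_rot: [0.848, 1.531, -0.503]
contact_force: [0.2, -0.2, -0.6]
width: -0.0001
```

```bash
python3 - <<'E'
from h import *
st(); go(box(.038,-.0025,.09),YAW+np.pi/2)
E
```

```text
t 14.45 box xyz mm 49.15064239375456 -2.827946273955525 131.48672276469486 F [ 0.2033 -0.1674 -0.6293] w -6.394121199818543e-05 toolx [ 0.0349 -0.0192 -0.9992]
TCP [0.5587 0.1066 0.1315] zang -1.350723086910138 q7 -1.6755108875871523 -> shift cm [ 4.1111 -1.2385 -0.1453] turn 0.0027797480114646334
```

Request:
arm_command --commands '[1.5, -1.0, 0, 0, 0, 2, -0.2, 0, 0, 0, 0.5, 0, 0, 0, 0, 0, 0, 0, 0, 0]'

```text
time_s: 14.95
tool_pos: [0.5526, 0.1044, 0.0929]
tcp_rot: [0.962, 1.525, -0.388]
contact_force: [-0.0, -0.1, -0.0]
width: 0.0001
```

```bash
python3 - <<'E'
from h import *
st(); go(box(.037,-.0025,.069),YAW+np.pi/2)
E
```

```text
t 14.95 box xyz mm 42.75437139945354 -3.6714835382224185 92.94444981242684 F [-0.0034 -0.0715 -0.0386] w 0.0001388779506342653 toolx [ 0.0424 -0.0173 -0.999 ]
TCP [0.5526 0.1044 0.0929] zang -1.350733781846845 q7 -1.686143444309532 -> shift cm [ 2.3672 -0.6645 -0.1813] turn 0.0027690530747577213
```

Request:
arm_command --commands '[0.4, -0.7, 0, 0, 0, 0.6, 0, 0, 0, 0, 0.6, 0, 0, 0, 0, 0.6, 0, 0, 0, 0]'

```text
time_s: 15.45
tool_pos: [0.5572, 0.1053, 0.0768]
tcp_rot: [1.198, 1.502, -0.152]
contact_force: [3.1, 1.4, 9.8]
width: 0.0001
```

```bash
python3 - <<'E'
from h import *
st(); go(box(.037,-.0025,.069),YAW+np.pi/2)
E
```

```text
t 15.45 box xyz mm 47.42815383028616 -3.7591160023216457 76.7834021488698 F [3.1419 1.4197 9.8356] w 0.00011228474560230284 toolx [ 0.0682 -0.0105 -0.9976]
TCP [0.5572 0.1053 0.0768] zang -1.3508961081843105 q7 -1.6924959647640636 -> shift cm [ 0.7063 -1.0901 -0.1482] turn 0.002606726737291787
```

Request:
arm_command --commands '[-0.8, -0.4, 0, 0, 0, -0.2, -1.2, 0, 0, 0, 0, 0, 0, 0, 0]'

```text
time_s: 15.82
tool_pos: [0.5391, 0.1015, 0.086]
tcp_rot: [1.186, 1.503, -0.164]
contact_force: [1.0, -0.9, -0.1]
width: 0.0
```

```bash
python3 - <<'E'
from h import *
st(); go(box(.037,-.0025,.069),YAW+np.pi/2)
E
```

```text
t 15.825 box xyz mm 28.936312604889558 -3.650347632452681 85.96175068266449 F [ 1.0127 -0.8935 -0.1204] w 3.775595655538552e-05 toolx [ 0.0666 -0.011  -0.9977]
TCP [0.5391 0.1015 0.086 ] zang -1.3509192852520369 q7 -1.6944306067373063 -> shift cm [ 1.7399  0.6992 -0.1559] turn 0.0025835496695654214
```

Request:
arm_command --commands '[0, 0.6, 0, 0, 0, 0.7, 0, 0, 0, 0, 0.7, -0.1, 0, 0, 0, 0.7, -0.1, 0, 0, 0]'

```text
time_s: 16.32
tool_pos: [0.5539, 0.1047, 0.0682]
tcp_rot: [1.288, 1.484, -0.062]
contact_force: [2.9, 0.4, 5.3]
width: -0.0
```

```bash
python3 - <<'E'
from h import *
st()
E
```

```text
t 16.325 box xyz mm 44.082273361446234 -3.7120196158206635 68.23848838940697 F [2.9176 0.3815 5.311 ] w -4.920103002689076e-05 toolx [ 0.0869 -0.0054 -0.9962]
```

Request:
arm_command --commands '[0.5, -0.3, 0, 0, 0, 0.8, -0.2, 0, 0, 0]'

```text
time_s: 16.58
tool_pos: [0.5558, 0.1049, 0.0658]
tcp_rot: [1.317, 1.471, -0.034]
contact_force: [-22.0, -2.4, 78.0]
width: -0.0001
```

```bash
python3 - <<'E'
from h import *
st()
E
```

```text
t 16.575 box xyz mm 45.94690519584161 -3.8622529745597087 65.77217815920218 F [-21.9763  -2.3779  77.9588] w -9.161420893760597e-05 toolx [ 0.1001 -0.0034 -0.995 ]
```

Request:
arm_command --commands '[-3, 0, 0, 0, 0, -5, -3, 0, 0, 0, -5, -6, 0, 0, 0, 0, -3, 0, 0, 0, 0, 0, 0, 0, 0]'

```text
time_s: 17.2
tool_pos: [0.4337, 0.0806, 0.1772]
tcp_rot: [1.304, 1.474, -0.047]
contact_force: [1.2, -0.6, 0.0]
width: -0.0004
```

```bash
python3 - <<'E'
from h import *
T=pose(); st(); im=save('wrist','w6.png')[:,:,::-1].copy(); print(arm.observe()['joints'])
W=.02625
K=np.array([(.045,W,.044),(.045,-W,.044),(-.045,W,.044),(-.045,-W,.044),(.0225,W,.058),(.0225,-W,.058),(-.0225,W,.058),(-.0225,-W,.058)])
th=np.radians(13); c,s=np.cos(th),np.sin(th); oz=-(.0025)-(-.0145*s+.003*c)
for th,ox,oz,col in [(np.radians(13),0,oz,(0,0,255)),(0,0,-.0095,(0,255,0))]:
    c,s=np.cos(th),np.sin(th)
    P=np.array([box(k[0]*c-k[2]*s+ox,k[1]-.0025,k[0]*s+k[2]*c+oz+.035) for k in K]); pp=proj('wrist',P,T)
    for p in pp: cv2.circle(im,tuple(int(round(v)) for v in p),2,col,-1)
m=pp.mean(0).astype(int); x0,y0=max(m[0]-140,0),max(m[1]-110,0); print(x0,y0)
cv2.imwrite('pics/w6c.png',cv2.resize(im[y0:y0+220,x0:x0+280],None,fx=2.7,fy=2.7,interpolation=cv2.INTER_CUBIC))
E
```

```text
t 17.2 box xyz mm -78.56439808199463 -1.3022896025188755 177.17796296453454 F [ 1.1656 -0.6434  0.0037] w -0.00040352490168430914 toolx [ 0.0969 -0.0045 -0.9953]
[-0.1994  0.3397 -0.0706  2.1351  0.098   0.5745 -1.6951]
134 12
```

View pics/w6c.png

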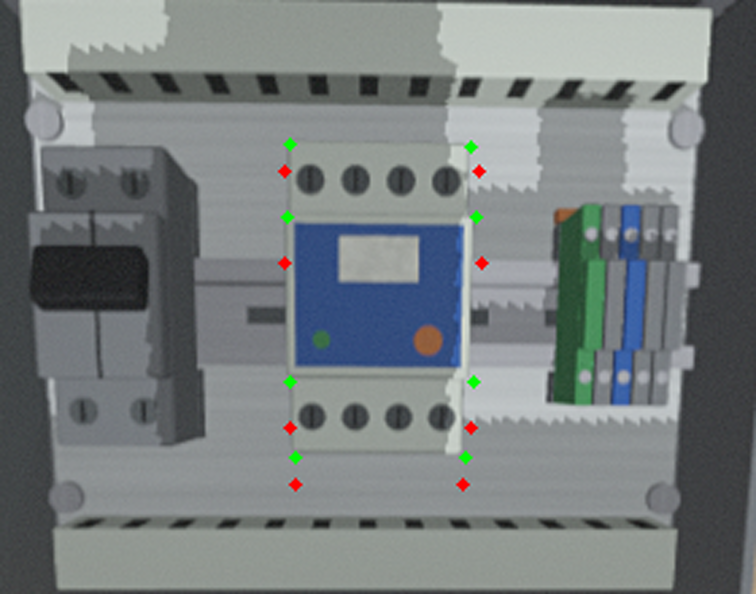

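The supply now lies flat at the seated model's corners (green dots, foot shoulder edge at crop row 145). The press ended hard at 78 N, so it is seated. Next is the cover, whose angle I estimate from the first pictures.

```bash
cat >> h.py <<'E'
def cov(u,r,n,phi):
    d=np.array([-np.cos(phi),np.sin(phi)]); m=np.array([np.sin(phi),np.cos(phi)]); v=.125+r*d[0]+n*m[0]; z=.066+r*d[1]+n*m[1]; return box(u,v,z)
E
python3 - <<'E'
from h import *
c=tri([ray('scene',(372.9,29.2)),ray('top',(32.9,280.1))]); q=c[:2]-RAIL; print('clasp',q@BX,q@BY,c[2])
for ph in (1.7,1.8,1.9,1.95):
    e=[cov(u,.25,.044,ph) for u in(.105,-.105)]; print(ph,'clasp',(cov(0,.272,.041,ph)[:2]-RAIL)@BY,cov(0,.272,.041,ph)[2],'sc',proj('scene',e).round(0).tolist(),'top',proj('top',e).round(0).tolist(),'edge v,z',(e[0][:2]-RAIL)@BY,e[0][2])
go(box(.07,0,.36),YAW+np.pi/2); go(box(.07,.26,.36))
E
```

```text
clasp 0.0015440407288491468 0.23182714213482622 0.32610277668120263
1.7 clasp 0.20070395967693389 0.3304502041769549 sc [[403.0, 56.0], [330.0, 28.0]] top [[46.0, 218.0], [67.0, 335.0]] edge v,z 0.20084437523378976 0.3082470448641141
1.8 clasp 0.22672672262252566 0.3215712697164525 sc [[406.0, 54.0], [334.0, 27.0]] top [[36.0, 221.0], [56.0, 337.0]] edge v,z 0.22464981943191234 0.29946501555305294
1.9 clasp 0.2517330657820569 0.3101387516095731 sc [[408.0, 53.0], [338.0, 26.0]] top [[27.0, 225.0], [47.0, 339.0]] edge v,z 0.24745959557412206 0.28835028097985943
1.95 clasp 0.26377653444270865 0.30349962839564976 sc [[409.0, 53.0], [340.0, 27.0]] top [[24.0, 226.0], [43.0, 339.0]] edge v,z 0.2584194352979919 0.2819519721715107
TCP [0.4356 0.0811 0.1775] zang -1.351604395230076 q7 -1.6950928757371821 -> shift cm [-16.7508  16.3433   0.3718] turn 0.0018984396915264767
TCP [0.4356 0.0811 0.1775] zang -1.351604395230076 q7 -1.6950928757371821 -> shift cm [-17.4039  16.456  -25.6197] turn 0
```

Request:
arm_command --commands '[-5, 2, 0, 0, 0, -5, 4, 0, 0, 0, -4, 4.5, 0, 0, 0, -3, 4.5, 0, 0, 0, -1, 1, 0, 0, 0, 0, 0, 0, 0, 0]'

```text
time_s: 18.0
tool_pos: [0.5829, 0.1191, 0.3716]
tcp_rot: [1.306, 1.477, -0.045]
contact_force: [-0.8, 0.6, -0.5]
width: -0.0002
```

```bash
python3 - <<'E'
from h import *
st(); go(box(.07,.275,.35),YAW+np.pi/2)
E
```

```text
t 18.0 box xyz mm 75.51102856030639 4.134200629045497 371.56022334775525 F [-0.827   0.5615 -0.525 ] w -0.00015148310539008034 toolx [ 0.0934 -0.0042 -0.9956]
TCP [0.5829 0.1191 0.3716] zang -1.3515867845610585 q7 -1.640868780568978 -> shift cm [  1.4408  -0.6319 -27.1323] turn 0.001916050360543764
```

Request:
arm_command --commands '[0, 0, -4, 0, 0, 0, 0, -6, 0, 0, 0, 0, -6, 0, 0, 0, 0, -6, 0, 0, 0, 0, -5, 0, 0, 0, 0, -1, 0, 0, 0, 0, 0, 0, 0]'

```text
time_s: 18.88
tool_pos: [0.5212, 0.3955, 0.3508]
tcp_rot: [1.138, 1.491, -0.219]
contact_force: [0.1, -0.7, -0.0]
width: -0.0
```

```bash
python3 - <<'E'
from h import *
st(); print(arm.observe()['joints']); go(box(.07,.275,.265),YAW+np.pi/2)
E
```

```text
t 18.875 box xyz mm 74.84112216238518 287.3762564191784 350.84826495244215 F [ 0.1156 -0.6541 -0.0085] w -4.760453417466493e-05 toolx [ 0.0783 -0.0174 -0.9968]
[-0.6463  0.5242 -0.1199  1.2546  0.13    1.3222 -2.1352]
TCP [0.5212 0.3955 0.3508] zang -1.358257898637528 q7 -2.135182362756177 -> shift cm [ 8.5639 -1.105   0.9506] turn -0.004755063715925267
```

Request:
arm_command --commands '[3, 0, 0, 0, 0, 4, -0.5, 0, 0, 0, 1.5, 0, 0, 0, 0, 0, 0, 2.5, 0, 0, 0, 0, 3, 0, 0]'

```text
time_s: 19.5
tool_pos: [0.5384, 0.3353, 0.2673]
tcp_rot: [1.204, 1.487, -0.159]
contact_force: [-0.2, 5.2, 4.6]
width: 0.0001
```

```bash
python3 - <<'E'
from h import *
st(); go(box(.07,.175,.275),YAW+np.pi/2)
E
```

```text
t 19.5 box xyz mm 78.63704155415921 224.82402371161524 267.30121615682424 F [-0.2243  5.2176  4.6237] w 9.407569008521146e-05 toolx [ 0.0831 -0.0133 -0.9965]
TCP [0.5384 0.3353 0.2673] zang -1.364195310846048 q7 -2.072753496326459 -> shift cm [-0.6808 -0.7592  5.0123] turn -0.010692475924445333
```

Request:
arm_command --commands '[0, -0.2, 2.5, 0, 0, -0.3, -0.2, 2.5, 0, 0, -0.3, -0.2, 2.5, 0, 0, -0.3, -0.2, 2.5, 0, 0]'

```text
time_s: 20.0
tool_pos: [0.5553, 0.2443, 0.2889]
tcp_rot: [1.527, 1.466, 0.167]
contact_force: [-0.2, 3.9, -0.9]
width: -0.0001
```

```bash
python3 - <<'E'
from h import *
st(); go(box(.07,.065,.279),YAW+np.pi/2)
E
```

```text
t 20.0 box xyz mm 75.47245778180755 132.39415805788266 288.8647121954226 F [-0.1662  3.9332 -0.8823] w -8.702302173933418e-05 toolx [ 0.1028  0.0173 -0.9946]
TCP [0.5553 0.2443 0.2889] zang -1.3607248916993098 q7 -1.9040103770192927 -> shift cm [ 0.9596 -0.6018  6.7386] turn -0.007222056777707486
```

Request:
arm_command --commands '[0, -0.2, 2.5, 0, 0, 0.5, -0.2, 2.5, 0, 0, 0.8, -0.2, 2.5, 0, 0, 1, -0.2, 2.5, 0, 0, 1.5, -0.2, 2.3, 0, 0, 1.8, -0.2, 2.2, 0, 0]'

```text
time_s: 20.75
tool_pos: [0.5853, 0.1002, 0.2406]
tcp_rot: [1.638, 1.445, 0.272]
contact_force: [-0.2, 1.4, 1.2]
width: -0.0001
```

```bash
python3 - <<'E'
from h import *
st(); go(box(.07,-.034,.215),YAW+np.pi/2); go(box(.07,-.09,.110),YAW+np.pi/2)
E
```

```text
t 20.75 box xyz mm 73.71839307385618 -14.848124121067201 240.5658503808942 F [-0.2112  1.3962  1.23  ] w -5.899900816467582e-05 toolx [ 0.1211  0.0338 -0.9921]
TCP [0.5853 0.1002 0.2406] zang -1.3652173671463699 q7 -1.6298907775904592 -> shift cm [ 2.4765 -0.6652  1.9409] turn -0.011714532224766927
TCP [0.5853 0.1002 0.2406] zang -1.3652173671463699 q7 -1.6298907775904592 -> shift cm [12.8547 -1.9109  7.6287] turn -0.011714532224766927
```

Request:
arm_command --commands '[1.6, -0.3, 1.5, 0, 0, 2.0, -0.3, 1.5, 0, 0, 2.2, -0.3, 1.2, 0, 0, 2.2, -0.3, 1, 0, 0, 2.2, -0.3, 0.7, 0, 0, 2, -0.2, 0.4, 0, 0]'

```text
time_s: 21.5
tool_pos: [0.6031, 0.0264, 0.1218]
tcp_rot: [1.592, 1.43, 0.211]
contact_force: [-0.8, 0.8, 1.0]
width: 0.0001
```

```bash
python3 - <<'E'
from h import *
st(); go(box(.07,-.09,.110),YAW+np.pi/2)
E
```

```text
t 21.5 box xyz mm 75.21288455125129 -90.76544581309899 121.81185028566973 F [-0.8134  0.7918  0.9514] w 8.099420811138037e-05 toolx [ 0.1369  0.0293 -0.9901]
TCP [0.6031 0.0264 0.1218] zang -1.38142908834868 q7 -1.5288180080197498 -> shift cm [ 1.0965 -0.6834 -0.0584] turn -0.02792625342707744
```

Request:
arm_command --commands '[0.8, -0.1, 0, 0, 0, 0.6, -0.1, 0, 0, 0, 0.6, -0.1, 0, 0, 0]'

```text
time_s: 21.88
tool_pos: [0.6041, 0.0239, 0.1102]
tcp_rot: [1.578, 1.427, 0.192]
contact_force: [-18.3, -1.4, 44.6]
width: -0.0002
```

```bash
python3 - <<'E'
from h import *
st()
E
```

```text
t 21.875 box xyz mm 75.59620462253365 -93.40692921664758 110.21608557003171 F [-18.2803  -1.429   44.5787] w -0.00024355826213350775 toolx [ 0.1405  0.0273 -0.9897]
```

The cover is hard on its stop: 45 N with the tip at z = 0.110. Now the clasp.

Request:
arm_command --commands '[-3, 0, 0, 0, 0, -1.5, -3, 2, 0, 0, 0, -4, 3, 0, 0, 0, -1, 2, 0, 0, 0, 0, 0, 0, 0]'

```text
time_s: 22.5
tool_pos: [0.5366, -0.0629, 0.1522]
tcp_rot: [1.546, 1.409, 0.161]
contact_force: [-0.3, 0.0, 0.4]
width: -0.0002
```

```bash
python3 - <<'E'
from h import *
st(); go(box(.0,-.165,.115),YAW+np.pi/2)
save('top','t7.png')
for t in ['clasp']: print([(np.round(x['bbox'],1).tolist(),round(x['score'],2)) for x in spotter.spot_in('top',t)[:2]])
print(proj('top',[box(0,-.15,.1)]))
E
```

```text
t 22.5 box xyz mm -9.005896312404591 -163.630260692745 152.23141447341857 F [-0.2587  0.0458  0.4242] w -0.00021662516803023238 toolx [ 0.1586  0.0257 -0.987 ]
TCP [ 0.5366 -0.0629  0.1522] zang -1.3853154334440563 q7 -1.3603619784084235 -> shift cm [3.8205 0.2946 0.0932] turn -0.03181259852245333
[([289.4, 133.3, 33.8, 37.7], 0.52)]
[[256.2521 234.2431]]
```

Request:
arm_command --commands '[2, 0.3, 0.1, 0, 0, 2, 0, 0, 0, 0, 1.2, -0.1, 0, 0, 0, 1.2, -0.1, 0, 0, 0, 1.2, -0.1, 0, 0, 0]'

```text
time_s: 23.22
tool_pos: [0.5556, -0.0523, 0.0792]
tcp_rot: [1.55, 1.399, 0.18]
contact_force: [-0.3, -2.2, 6.6]
width: -0.0001
```

```bash
python3 - <<'E'
from h import *
st(); go(box(.0,-.165,.055),YAW+np.pi/2)
E
```

```text
t 23.225 box xyz mm 11.81566641726728 -157.36535451366035 79.1902876365494 F [-0.3181 -2.2484  6.5999] w -7.137113372284618e-05 toolx [ 0.1677  0.0304 -0.9854]
TCP [ 0.5556 -0.0523  0.0792] zang -1.3706800886308492 q7 -1.383650621648459 -> shift cm [ 2.1872 -1.564   0.775 ] turn -0.01717725370924672
```

Request:
arm_command --commands '[1.2, -0.5, 0.4, 0, 0, 1.2, -0.4, 0.3, 0, 0, 0, 0, -0.8, 0, 0, 0, 0, -1.2, 0, 0]'

```text
time_s: 23.72
tool_pos: [0.5597, -0.0601, 0.0584]
tcp_rot: [1.412, 1.377, 0.026]
contact_force: [0.5, -23.6, 10.3]
width: 0.0
```

```bash
python3 - <<'E'
from h import *
st()
E
```

```text
t 23.725 box xyz mm 14.16104611909046 -165.8606831061851 58.40240040744156 F [  0.4964 -23.6406  10.2603] w 2.3898326074673197e-05 toolx [ 0.1923  0.0051 -0.9813]
```

The side force (24 N) at v = -166 suggests the gripper's knuckles are meeting the cover's edge, because the jaws open along that direction. I back off, turn the tool a quarter turn and push with the narrow side.

Request:
arm_command --commands '[0, 0, 1.2, 0, 0, -4, 0, 1, 0, 0, -4, -1, 0, -0.18, 0, -0.5, -0.4, 0, -0.18, 0, 0, 0, 0, -0.18, 0, 0, 0, 0, -0.18, 0, 0, 0, 0, -0.18, 0, 0, 0, 0, -0.18, 0]'

```text
time_s: 24.72
tool_pos: [0.5318, -0.0822, 0.1387]
tcp_rot: [0.319, 1.385, 0.055]
contact_force: [-0.9, 0.4, -0.1]
width: 0.0005
```

Request:
arm_command --commands '[0, 0, 0, -0.18, 0, 0, 0, 0, -0.18, 0, 0, 0, 0, -0.14, 0, 0, 0, 0, 0, 0]'

```text
time_s: 25.22
tool_pos: [0.5302, -0.0786, 0.1364]
tcp_rot: [-0.163, 1.39, 0.093]
contact_force: [-0.6, -0.5, 0.8]
width: 0.0001
```

```bash
python3 - <<'E'
from h import *
T=pose(); st(); go(box(.0,-.175,.065),YAW); print(arm.observe()['joints'],T[:3,1])
s=save('scene','s8.png'); t=save('top','t8.png')
w=save('wrist','w8.png'); f=lambda n:proj(n,[box(0,-.14,.09)],T)[0].astype(int)
c=[]
for n,i,h in(('scene',s,50),('top',t,50)):
    x,y=f(n); c.append(cv2.resize(i[max(y-h,0):y+h,x-h:x+h],(280,280),interpolation=cv2.INTER_CUBIC)); print(n,x,y)
W=cv2.resize(w,(560,420)); top=np.hstack(c); 
im=np.vstack([cv2.resize(top,(440,220)),cv2.resize(w,(440,330))]); cv2.imwrite('pics/m8.png',im[:,:,::-1])
print(proj('wrist',[box(.03,-.125,.103),box(-.03,-.125,.103),box(.03,-.125,.055),box(-.03,-.125,.055)],T))
E
```

```text
t 25.225 box xyz mm -18.655308513135466 -177.593154406906 136.37649417120852 F [-0.6476 -0.5181  0.7756] w 5.855584109182402e-05 toolx [ 0.1795  0.0168 -0.9836]
TCP [ 0.5302 -0.0786  0.1364] zang 0.2590466653380973 q7 -0.18330714080643598 -> shift cm [7.3487 0.3999 0.5752] turn 0.04175317346480334
[ 0.5401  0.5648 -0.606   2.0022  0.5747  0.5455 -0.1833] [-0.2509  0.9676 -0.0293]
scene 291 179
top 252 235
[[351.5315 156.1752]
 [249.5724 154.1318]
 [324.8221 147.7486]
 [242.81   145.7352]]
```

View pics/m8.png

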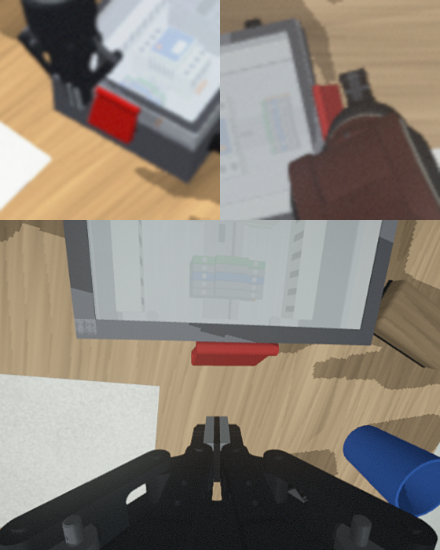

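The scene crop shows the cover shut and the red clasp partly folded against the wall. The finger now stands narrow side on, so I push it in.

Request:
arm_command --commands '[3, 0, 0.3, 0, 0, 3, 0, 0.2, 0, 0, 1.6, 0, 0, 0, 0, 0, 0.7, 0, 0, 0, 0, 0.7, 0, 0, 0, 0, 0.7, 0, 0, 0]'

```text
time_s: 26.12
tool_pos: [0.5457, -0.0564, 0.0625]
tcp_rot: [-0.185, 1.385, 0.064]
contact_force: [2.2, -5.3, -2.9]
width: -0.0004
```

```bash
python3 - <<'E'
from h import *
st(); go(box(.0,-.150,.062))
E
```

```text
t 26.125 box xyz mm 1.3274670739596262 -159.2684328294959 62.511170720475405 F [ 2.1814 -5.3458 -2.8685] w -0.0004038255461120853 toolx [ 0.1845  0.0119 -0.9828]
TCP [ 0.5457 -0.0564  0.0625] zang 0.2526214935574809 q7 -0.3601487371250668 -> shift cm [-0.0002  0.9315 -0.1076] turn 0
```

Request:
arm_command --commands '[0, 0.6, 0, 0, 0, 0, 0.6, 0, 0, 0, 0, 0.5, 0, 0, 0]'

```text
time_s: 26.5
tool_pos: [0.5432, -0.048, 0.0632]
tcp_rot: [-0.249, 1.383, -0.008]
contact_force: [6.5, -12.4, -5.1]
width: -0.0
```

```bash
python3 - <<'E'
from h import *
st()
E
```

```text
t 26.5 box xyz mm 0.6977470473981423 -150.5169353159304 63.15044502583993 F [  6.5456 -12.3875  -5.1086] w -3.72077651714689e-05 toolx [ 0.1869 -0.0014 -0.9824]
```

Request:
arm_command --commands '[0, 0.6, 0, 0, 0, 0, 0.6, 0, 0, 0]'

```text
time_s: 26.75
tool_pos: [0.5431, -0.0482, 0.0633]
tcp_rot: [-0.326, 1.38, -0.097]
contact_force: [5.0, -11.5, -4.3]
width: 0.0001
```

```bash
python3 - <<'E'
from h import *
st()
E
```

```text
t 26.75 box xyz mm 0.5870816306363883 -150.6544381989547 63.25274212054191 F [  4.9797 -11.5057  -4.3316] w 0.00014355671514679652 toolx [ 0.1892 -0.0184 -0.9818]
```

Request:
arm_command --commands '[0, -1.5, 0, 0, 0, -1, -3, 0, 0, 0, -5, -2, 0, 0, 0, -5, 0, 0, 0, 0, 0, 0, 0, 0, 0]'

```text
time_s: 27.38
tool_pos: [0.5376, -0.1029, 0.1793]
tcp_rot: [-0.275, 1.376, -0.039]
contact_force: [-0.3, -0.0, 0.2]
width: 0.0
```

```bash
cat > chk.py <<'E'
from h import *
T=pose(); st()
def pts(c):
    a=np.array([-np.sin(c),-np.cos(c)]); o=np.array([-np.cos(c),np.sin(c)])
    return [box(u,-.125+l*a[0]+k*o[0],.103+l*a[1]+k*o[1]) for l,k in((0,0),(0,.005),(.048,.014),(.048,0)) for u in np.linspace(-.03,.03,7)]
for n in('wrist','scene','top'):
    im=read_camera(n).astype(int); m=(im[:,:,0]>90)&(im[:,:,1]<60)&(im[:,:,2]<70)
    p=proj(n,[box(0,-.132,.08)],T)[0]; yy,xx=np.nonzero(m); k=(abs(xx-p[0])<90)&(abs(yy-p[1])<60)
    obs=np.c_[xx,yy][k]; print(n,k.sum(),'obs bbox',*(np.r_[obs.min(0),obs.max(0)] if k.any() else []),'area',k.sum())
    for c in(0,.15,.3,.6):
        q=proj(n,pts(c),T); h=cv2.convexHull(q.astype(np.float32)); mm=np.zeros(m.shape,np.uint8); cv2.fillConvexPoly(mm,h.astype(int),1); o2=np.zeros(m.shape,bool); o2[obs[:,1],obs[:,0]]=1
        print('  c',c,q.min(0).round(1),q.max(0).round(1),'IoU',round((o2&(mm>0)).sum()/max(1,(o2|(mm>0)).sum()),3))
E
python3 chk.py
```

```text
t 27.375 box xyz mm -16.6433077018001 -202.9033275623696 179.28749341770202 F [-0.2619 -0.0261  0.168 ] w 2.3728603755656236e-05 toolx [ 0.1936 -0.0076 -0.981 ]
wrist 989 obs bbox 235 105 326 126 area 989
  c 0 [232.9 104.8] [325.2 124.2] IoU 0.446
  c 0.15 [233.1 104.8] [325.2 133. ] IoU 0.396
  c 0.3 [233.4 104.8] [325.4 141.4] IoU 0.31
  c 0.6 [234.2 104.8] [326.1 156.9] IoU 0.222
scene 305 obs bbox 283 169 303 191 area 305
  c 0 [282.9 167.8] [304.7 191.9] IoU 0.802
  c 0.15 [281.4 167.8] [304.7 193.2] IoU 0.761
  c 0.3 [280.1 167.8] [304.7 194.1] IoU 0.704
  c 0.6 [277.7 167.8] [304.7 194.8] IoU 0.593
top 31 obs bbox 248 226 254 246 area 31
  c 0 [242.9 223.7] [255.6 249.2] IoU 0.14
  c 0.15 [242.9 223.4] [258.3 249.2] IoU 0.105
  c 0.3 [242.9 222.7] [260.9 249.2] IoU 0.084
  c 0.6 [242.9 221.3] [265.2 249.2] IoU 0.064
```

```bash
python3 - <<'E'
from h import *
# cover edge height check: clasp upper edge red row in wrist for cover angle 0 vs 0.04
T=pose(); print([proj('wrist',[box(0,-.125,.103+d)],T)[0].round(1) for d in(0,.01)])
old={'contactor':(320,190.2),'tape_roll':(407.5,207.4),'glue_bottle':(374.1,163),'cup':(290.4,132.1),'sanding_block':(223.9,143.7),'screwdriver':(420.8,299.9),'spray_can':(154.6,135.8)}
read_camera('top')
for k,v in old.items():
    r=spotter.spot_in('top',k); print(k,[np.round(x['bbox'][:2],1).tolist() for x in r[:1]],v)
print(arm.hand_in())
E
```

```text
[array([288.9, 105.8]), array([292.4, 105.8])]
contactor [[318.4, 188.1]] (320, 190.2)
tape_roll [[195.4, 251.2]] (407.5, 207.4)
glue_bottle [[374.4, 160.1]] (374.1, 163)
cup [[289.6, 132.5]] (290.4, 132.1)
sanding_block [[222.6, 143.2]] (223.9, 143.7)
screwdriver [[421.5, 300.9]] (420.8, 299.9)
spray_can [] (154.6, 135.8)
the job is handed in; nothing more can be done
None
```

The job is done and handed in at about 28 s of the 64 s allowed. The hand-in reports no verdict, so what follows rests on my own checks.

**What I did:** I gripped the supply and tilted it to about 17° against the +x wall. I hooked its lip under the rail's -x flange and released it, and the picture matched the 13° hooked rest. I then pressed the foot end down and swung the cover shut. I folded the clasp in two tries. In the first, side contact of up to 24 N, probably the gripper's knuckles on the cover's edge, stopped me. I turned the tool a quarter turn and finished with the narrow side.

**Last checks:**
- **Supply:** it matched the flat, seated model in the wrist picture, and the final press ended on a hard stop at 78 N. I did not measure the foot's spring-back directly.
- **Cover:** it was pressed onto its stop with 45 N and the fingertip at 110 mm, which is the shut height. A later check of the cover's height told nothing: its prediction did not change for a 10 mm lift.
- **Clasp:** in the wrist view its lower edge is at row 126, against a prediction of 124 for fully folded and 133 for 0.15 rad. The scene view also fits fully folded best.
- **Bystanders:** five stayed within about 3 px (roughly 7 mm). The spray can was not found in the last picture. The tape roll's detection fell on the box area, which looks like a false detection; I never moved near either.

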